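Set the bench timer for a glue-up

ROBOT

A 6-joint arm with a two-finger parallel gripper is mounted at the origin on the work surface; the furniture and walls round the work are solid. World frame = base frame: x ahead of the robot, y to its left, z up, the work surface at z = 0. Lengths are in m, angles in rad, forces in N, time in s.
With the tool pointing down it reaches from about 0.275 to 0.725 m from the base axis. Payload 15.9 kg.
Tool frame: the origin (TCP) lies between the finger pads; the fingertips stand 11 mm ahead of it and the grasp point (between the pads) lies 8 mm behind it; z points along the fingers, y is the line along which they close (so a half turn about z gives the same grasp; the last joint's range is limited). The gripper opens to 85 mm and grips with 20 to 120 N. Pads are 22 mm wide; open, the fingers measure 114 mm over their backs; the gripper's body (76 mm by 85 mm) begins 54 mm behind the grasp point. The pads swing forward as they close: fully open they stand 13 mm farther back than shut.
Start: joints at [1.241, 0.213, -0.034, 1.323, 0, 1.571], TCP at [0.162, 0.473, 0.242] pointing down, gripper open.
Joint ranges: [-2.98, 2.98], [-0.74, 1.72], [-1.14, 1.35], [-2.1, 2.04], [-1.57, 1.44], [-3.14, 3.14]. Speed limits (rad/s): [1.89, 1.89, 2.39, 2.57, 3.14, 3.14].

INTERFACE

Orientations are given as a unit quaternion [w, x, y, z].
In Python, from plant import env, imaging gives the robot as it stands.
- The arm moves only by the shell command python3 -m jog 'ROWS' [FORCE]. ROWS is JSON, a list of rows, each a list of 3 entries, a list of its own where there are three numbers: the closure in counts, from 0 (fully open) to 255 (shut), then the shift along the tool's x, y, z in m, then the turn, a rotation vector about the tool's x, y, z in degrees. A call has 1 to 12 rows; each row is the pose to reach, as a shift and turn from the pose commanded when the call began, along the tool's axes at that moment; what a row does not reach only later rows make up. A row lasts 1/10 s, in which the tool goes at most 50 mm and 8.59 degrees, less where a joint would pass 70% of its speed; a pose out of reach is approached as far as the arm can. A call with a gripper value outside its range is refused whole. The fingers move at their own pace and stop on an object; FORCE is the grip in N (left out, the last holds). Time passes only in rows, so rows that repeat a pose let the fingers close. It gives the time, the measured TCP pose, the force, the opening and the grip force at its end, in the units of the state.
- env.observe(): the state, without advancing time (a new reading comes with each control period).
- imaging.read_camera(name): name is "scene" or "top"; returns a dict with "color" (400x640x3 uint8, red, green, blue), "depth" (400x640 float32, m along the optical axis (not along the pixel's ray), 0 where there is no reading), "fx", "fy", "cx", "cy" (pixels), "R" (3x3) and "t" (3): a world point X has camera coordinates R X + t. Camera axes: x right, y down, z forward; pixel columns grow to the right and rows downward; lengths in m; the calibration is good to about 2 mm. A picture is of the moment at which its call begins.
- env.finish_job(): hands the job in; it is judged then, once.
The state is a dict: "t": time; "q": joint angles; "qd": joint speeds; "joint_torque": joint torques, N m; "eef_pos": TCP position; "ee_rot": TCP orientation; "force": force on the tool from outside, world axes, zero at the start; "wrist_torque": the same for the moment, N m; "grip_width": finger opening in m; "grasp_force": force on a finger pad.
Only numpy, scipy, OpenCV 4.12 (cv2) and the standard library are available. Lean on these libraries where they do the work, as an engineer would, in place of code of your own. Each camera call takes 0.05 s, during which the arm holds its last target. There are 200 camera calls.

TASK

Start the free-standing wind-up timer on the bench for a fifteen-minute glue-up: turn its dial clockwise past the last (30 minute) mark of the scale, then turn it back and leave it on the 15 minute mark. The timer is light and its dial stiff, so bear down on the dial while turning so that the case does not slide or turn on the bench, but gently (no more than about 20 N). Leave the timer standing where it was and do not disturb the jar of screws and the box of screws beside it.

Things in the scene. Friction and masses are not known exactly. Their poses are not given: they have to be found in the camera images.
- timer: Grey square timer, loose on four rubber feet 48 mm from its centre: case 104 x 104 mm, top 40 mm above the bench, about 0.2 kg in all. Origin: centre of its underside, on the dial's axis; z up. Round the dial: minute marks 0 to 30, 5 degrees each, clockwise from above, heavy at 0, 15 and 30. The 15 mark lies toward the case's +x edge, 0 is 75 deg counter-clockwise of it, 30 is 75 deg clockwise.
- timer_feet: The timer's four rubber feet (discs 14 mm across, at the corners, 48 mm from the centre), fixed to its case; origin as the timer's. They hardly yield (well under 0.1 mm a newton). Their load on the bench shows how hard the timer is pressed.
- dial (a joint): Dial angle in rad, clockwise from above: 0 at the 0 mark, 0.0873 a minute: 15 min = 1.309, 30 min = 2.618; solid stop at 3.054 (35 min). Stays where left. Turning takes about 0.3 N m either way; the unpressed case holds far less on the bench and just spins along with the dial. Pushing the dial down with some 13 to 20 N gives the feet grip; too little shows as the case turning.
- dial_grip (a point): Centre of the dial's bar grip, on the dial's axis, 65 mm above the bench. Black disc 68 mm across, its top 48 mm above the bench, with an upright bar 46 mm long, 14 mm thick, 34 mm high (48 to 82 mm above the bench), to be pinched across its 14 mm. The point's x axis runs along the bar toward its pointer end (white line); z is up.
- timer_edge (a point): Middle of the case's top edge at its +x side, beside the 15 mark, 52 mm from the axis, 40 mm above the bench; shows how the case faces.
- screw_jar: Clear jar of screws with a lid, 66 mm across, 90 mm tall, standing loose beside the timer; origin at the centre of its underside. Not to be disturbed.
- screw_box: Small cardboard box of screws, 51 x 70 x 56 mm high, loose beside the timer; origin at the centre of its underside. Not to be disturbed.
Mind the look-alikes: they are no part of the job. What is shaped like the timer but blue is not meant.

How it is judged:
On the way:
1. the dial has been turned past the 30 minute mark (at least 31 minutes) (value of joint dial above 2.705 rad), for 0.1 s.
At the end, for the whole second after the job is handed in: The dial rests on 15 minutes, within 1.5 minutes (1.178 to 1.44 rad); the timer stands flat and at rest on the bench, its centre within 20 mm and its edge beside the 15 mark within 25 mm of where they were at the start (value of joint dial between 1.178 and 1.44 rad and velocity of joint dial between -0.05 and 0.05 rad/s and angle between timer's own z axis and vertical below 0.05 rad and height (world z) of timer below 0.005 m and distance of timer_edge from where it was at the start of the episode below 0.025 m and distance of timer from where it was at the start of the episode below 0.02 m and linear speed of timer below 0.02 m/s); the robot touches nothing.
It fails at once if the timer is pressed on the bench with more than 30 N (contact force between timer_feet and anything else above 30 N).
It fails at once if the case is turned or shoved: its edge beside the 15 mark more than 40 mm from where it was (distance of timer_edge from where it was at the start of the episode above 0.04 m).
It fails at once if the jar of screws is moved more than 30 mm or tipped (distance of screw_jar from where it was at the start of the episode above 0.03 m or angle between screw_jar's own z axis and vertical above 0.5 rad).
It fails at once if the box of screws is moved more than 30 mm (distance of screw_box from where it was at the start of the episode above 0.03 m).
It also fails if it takes over 69 s, if anything falls off the work surface, if the arm or the gripper's body presses on something with over 40 N, if the wrist force passes 120 N, or if a joint passes its speed limit or range.

## Working session

There is one attempt and no reset: what is moved stays moved. The work goes in short steps, Python scripts to look and compute and a shell command to move; the robot and the scene stay as the last step left them, time stands still between calls to the robot, and variables do not carry over. Pictures are saved under pics/ and viewed, at most 10 in all, crops included, and the job is handed in when it is done.

```bash
ls; mkdir -p pics
python3 - <<'E'
from plant import env, imaging
import cv2
for n in("scene","top"):
    c=imaging.read_camera(n); cv2.imwrite(f"pics/{n}0.png",c["color"][:,:,::-1])
s=env.observe(); print(s)
E
```

```text
pics
{'t': 0.1, 'q': array([ 1.24098935e+00,  2.13268981e-01, -3.49438859e-02,  1.32346972e+00,
       -1.37883542e-05,  1.57076506e+00]), 'qd': array([ 0.00076818,  0.00082739,  0.00101366,  0.00067664, -0.00144029,
        0.00047252]), 'joint_torque': array([-5.00681035e-04, -6.87245965e+01,  4.87805057e+01,  1.22130633e-02,
       -3.93572850e-05,  2.21074359e-06]), 'eef_pos': array([0.16184975, 0.47280442, 0.24190542]), 'ee_rot': array([-6.59487877e-05,  1.64141685e-01,  9.86436673e-01, -4.38247114e-04]), 'force': array([-0.83075201, -0.24795339,  0.09377038]), 'wrist_torque': array([ 0.02583653, -0.00018893,  0.00231662]), 'grasp_force': 0.0, 'grip_width': 0.0853263611887246}
```

View pics/top0.png

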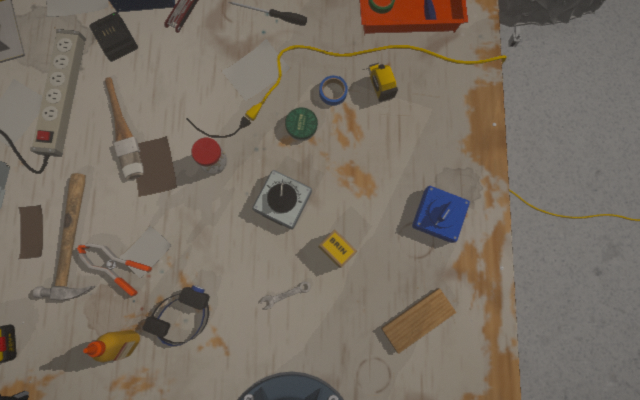

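View pics/scene0.png

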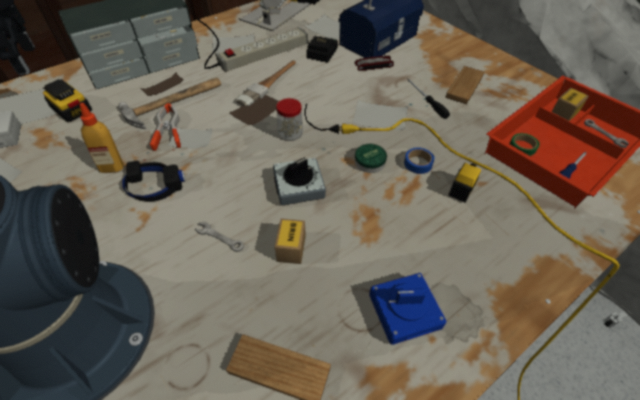

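The top image shows the grey timer at (282,198), with the red-lidded jar at (206,152) and the yellow BRIN box at (338,248). The blue look-alike is at (442,213). A green tin at (302,123) and a blue tape roll at (333,90) are irrelevant. The only thing that could be mistaken for the timer is the blue unit, so I choose the grey one. Next is a close crop and measurement.

```bash
cat > h.py <<'E'
from plant import env, imaging
import numpy as np, cv2
def world(c,u,v,z=None):
    """world point of pixel: on plane z, or by depth"""
    R,t=np.array(c["R"]),np.array(c["t"])
    d=np.array([(u-c["cx"])/c["fx"],(v-c["cy"])/c["fy"],1.])
    o=-R.T@t; w=R.T@d
    k=c["depth"][int(round(v)),int(round(u))] if z is None else (z-o[2])/w[2]
    return o+k*w
def pix(c,X):
    p=np.array(c["R"])@X+c["t"]; return c["fx"]*p[0]/p[2]+c["cx"],c["fy"]*p[1]/p[2]+c["cy"]
E
python3 - <<'E'
from h import *
c=imaging.read_camera("top")
im=c["color"][160:240,240:330,::-1]
cv2.imwrite("pics/crop1.png",cv2.resize(im,None,fx=6.5,fy=6.5,interpolation=cv2.INTER_CUBIC))
print("cam",-np.array(c["R"]).T@c["t"], "R",np.round(c["R"],2).tolist())
for n,u,v in(("jar",206,152),("box",338,248),("tim",282,198),("green",302,123)): print(n,world(c,u,v))
# pixels of case: height 33..44mm
vv,uu=np.mgrid[160:240,240:330]
P=np.array([[world(c,u,v) for u in range(240,330)] for v in range(160,240)])
m=((P[...,2]>.032)&(P[...,2]<.06)).astype(np.uint8)
k=cv2.connectedComponentsWithStats(m); i=1+np.argmax(k[2][1:,4]); m=k[1]==i
q=P[m][:,:2].astype(np.float32); r=cv2.minAreaRect(q*1000); print(r,cv2.boxPoints(r))
b=(P[...,2]>.07)&(P[...,2]<.09); q=P[b]; q=q[np.hypot(*(q[:,:2]-np.array(r[0])/1000).T)<.06]
print("bar",len(q),cv2.minAreaRect((q[:,:2]*1000).astype(np.float32)), q[:,2].mean())
for n,z,(u0,u1,v0,v1) in(("jar",.08,(180,235,130,180)),("box",.045,(315,365,225,275))):
    Q=np.array([world(c,u,v) for u in range(u0,u1) for v in range(v0,v1)]);Q=Q[Q[:,2]>z]
    print(n,cv2.minAreaRect((Q[:,:2]*1000).astype(np.float32)),Q[:,2].max())
E
```

```text
cam [ 0.34590268 -0.02706653  1.05237055] R [[0.02, -1.0, 0.04], [-0.98, -0.03, -0.18], [0.18, -0.03, -0.98]]
jar [0.61371216 0.19862143 0.08909264]
box [ 0.41376291 -0.09471797  0.05477882]
tim [0.51748941 0.03026567 0.08095775]
green [ 0.70660476 -0.0075086   0.03262141]
((524.4360961914062, 33.463844299316406), (104.03650665283203, 103.89288330078125), 65.05205535888672) [[455.3957     8.210075]
 [549.5944   -35.61139 ]
 [593.4765    58.717613]
 [499.27777  102.53908 ]]
bar 142 ((524.70361328125, 33.50287628173828), (14.110068321228027, 46.604434967041016), 88.78868103027344) 0.08129612635212988
jar ((484.79534912109375, 107.95394897460938), (382.4538269042969, 61.77312469482422), 35.015037536621094) 1.0523705535441894
box ((388.4501647949219, -69.07994842529297), (69.51190185546875, 119.5745849609375), 46.26961135864258) 1.0523705535441894
```

View pics/crop1.png

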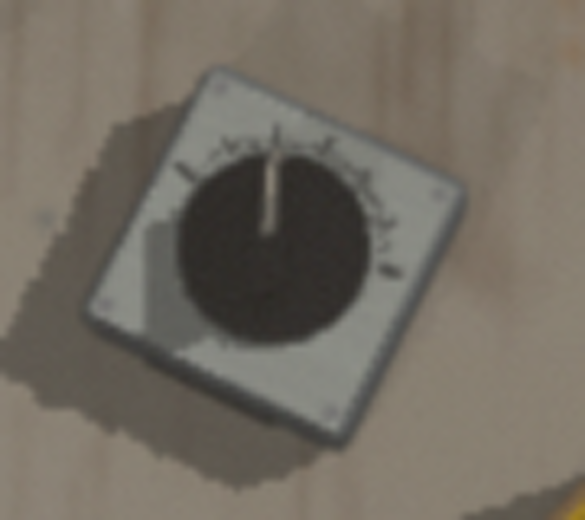

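The crop shows the pointer near image-up (272,160). The 0 mark is at (185,170) and the 30 mark at (390,270), so 15 points up-right at world yaw about −25°.

- **Axis:** (0.5246, 0.0335).
- **Bar:** yaw about −1.2°, so the dial is near 51° (10 min).
- **Plan:** turn about +111° clockwise, then back about 87°.

Moving above it now.

```bash
python3 -m jog '[[0,[-0.4855,-0.2981,0.06],[0,0,-17.7]],[0,[-0.4855,-0.2981,0.06],[0,0,-17.7]],[0,[-0.4855,-0.2981,0.06],[0,0,-17.7]],[0,[-0.4855,-0.2981,0.06],[0,0,-17.7]],[0,[-0.4855,-0.2981,0.06],[0,0,-17.7]],[0,[-0.4855,-0.2981,0.06],[0,0,-17.7]],[0,[-0.4855,-0.2981,0.06],[0,0,-17.7]],[0,[-0.4855,-0.2981,0.06],[0,0,-17.7]],[0,[-0.4855,-0.2981,0.06],[0,0,-17.7]],[0,[-0.4855,-0.2981,0.06],[0,0,-17.7]],[0,[-0.4855,-0.2981,0.06],[0,0,-17.7]],[0,[-0.4855,-0.2981,0.06],[0,0,-17.7]]]' 100
cat >> h.py <<'E'
from scipy.spatial.transform import Rotation as Ro
def st(tgt=None,yaw_y=None):
    s=env.observe(); w,x,y,z=s["ee_rot"]; R=Ro.from_quat([x,y,z,w])
    M=R.as_matrix(); yy=np.degrees(np.arctan2(M[1,1],M[0,1]))
    print("t",s["t"],"pos",s["eef_pos"].round(4),"yawy",yy.round(2),"tilt",M[:,2].round(3),"q",s["q"].round(3),"F",s["force"].round(2),"T",s["wrist_torque"].round(3),"grip",s["grip_width"],s["grasp_force"])
    if tgt is not None: print("shift in tool",(M.T@(np.array(tgt)-s["eef_pos"])).round(4))
    return s,M
E
python3 -c "
from h import *
st([.5246,.0335,.063])"
```

```text
t: 1.35
eef_pos: [0.526, 0.0309, 0.1816]
ee_rot: [-0.0, 0.011, 1.0, -0.0]
force: [0.5, 1.4, -0.4]
grip_width: 0.0856
grasp_force: 0.0
t 1.35 pos [0.526  0.0309 0.1816] yawy 88.7 tilt [-0. -0. -1.] q [ 0.059  0.287 -0.092  1.192 -0.     0.082] F [ 0.51  1.41 -0.44] T [ 0.057  0.026 -0.001] grip 0.08562007276030843 0.0
shift in tool [0.0014 0.0026 0.1186]
```

```bash
python3 -m jog '[[0,[0,0,0.03],[0,0,0]],[0,[0,0,0.06],[0,0,0]],[0,[0,0,0.09],[0,0,0]],[0,[0,0,0.105],[0,0,0]],[0,[0,0,0.118],[0,0,0]],[0,[0,0,0.118],[0,0,0]],[0,[0,0,0.118],[0,0,0]]]' 100
python3 -c "
from h import *
st([.5246,.0335,.063])"
```

```text
t: 2.05
eef_pos: [0.5246, 0.0338, 0.0645]
ee_rot: [-0.0, 0.01, 1.0, -0.0]
force: [-0.2, 0.1, 0.3]
grip_width: 0.0856
grasp_force: 0.0
t 2.05 pos [0.5246 0.0338 0.0645] yawy 88.8 tilt [-0. -0. -1.] q [ 0.064  0.367 -0.292  0.912  0.     0.085] F [-0.24  0.06  0.32] T [ 0.029 -0.041 -0.018] grip 0.08560555034939489 0.0
shift in tool [ 0.     -0.0003  0.0015]
```

```bash
python3 -m jog '[[150,[0,0,0],[0,0,0]],[180,[0,0,0],[0,0,0]],[190,[0,0,0],[0,0,0]],[200,[0,0,0],[0,0,0]],[210,[0,0,0],[0,0,0]],[230,[0,0,0],[0,0,0]],[255,[0,0,0],[0,0,0]],[255,[0,0,0],[0,0,0]],[255,[0,0,0],[0,0,0]]]' 100
python3 -m jog '[[255,[0,0,0.0003],[0,0,0]],[255,[0,0,0.0003],[0,0,0]],[255,[0,0,0.0003],[0,0,0]]]'
python3 -c "
from h import *
st([.5246,.0335,.063])"
```

```text
t: 2.95
eef_pos: [0.5248, 0.0338, 0.0646]
ee_rot: [0.0, 0.01, 1.0, 0.0]
force: [-0.4, -0.1, 5.7]
grip_width: 0.0123
grasp_force: 97.5
t: 3.25
eef_pos: [0.5249, 0.0338, 0.0646]
ee_rot: [0.0, 0.01, 1.0, 0.0]
force: [-3.5, -0.2, 10.0]
grip_width: 0.0125
grasp_force: 98.1
t 3.25 pos [0.5249 0.0338 0.0646] yawy 88.8 tilt [ 0.001  0.    -1.   ] q [ 0.064  0.367 -0.292  0.911  0.     0.085] F [-3.54 -0.23 10.01] T [-0.047  0.729 -0.026] grip 0.012496345185312948 98.08380246162415
shift in tool [ 0.0003 -0.0003  0.0016]
```

```bash
python3 -m jog '[[255,[0,0,0.0004],[0,0,0]],[255,[0,0,0.0004],[0,0,0]],[255,[0,0,0.0004],[0,0,0]]]'
python3 -c "
from h import *
st()"
```

```text
t: 3.55
eef_pos: [0.5249, 0.0338, 0.0645]
ee_rot: [0.0, 0.01, 1.0, 0.0]
force: [-5.0, -0.1, 16.6]
grip_width: 0.0125
grasp_force: 99.3
t 3.55 pos [0.5249 0.0338 0.0645] yawy 88.8 tilt [ 0.001  0.    -1.   ] q [ 0.064  0.367 -0.293  0.911  0.     0.085] F [-5.02 -0.05 16.56] T [-0.033  1.259 -0.037] grip 0.012452358457434368 99.2509138584137
```

```bash
python3 -m jog '[[255,[0.0003,0,0],[0,0,0]],[255,[0.0003,0,0],[0,0,2]],[255,[0.0003,0,0],[0,0,4]],[255,[0.0003,0,0],[0,0,7]],[255,[0.0003,0,0],[0,0,10]],[255,[0.0003,0,0],[0,0,10]]]'
python3 -c "
from h import *
st()
c=imaging.read_camera('top');im=c['color'][160:240,240:330,::-1]
cv2.imwrite('pics/crop2.png',cv2.resize(im,None,fx=6.5,fy=6.5,interpolation=cv2.INTER_CUBIC))
c=imaging.read_camera('scene');im=c['color'][130:230,240:360,::-1]
cv2.imwrite('pics/crop3.png',cv2.resize(im,None,fx=5,fy=5,interpolation=cv2.INTER_CUBIC))"
```

```text
t: 4.15
eef_pos: [0.5249, 0.0338, 0.0645]
ee_rot: [0.001, 0.098, 0.995, 0.0]
force: [-4.5, -0.3, 16.1]
grip_width: 0.0124
grasp_force: 98.8
t 4.15 pos [0.5249 0.0338 0.0645] yawy 78.7 tilt [ 0.001 -0.    -1.   ] q [ 0.064  0.366 -0.293  0.91  -0.     0.262] F [-4.51 -0.29 16.08] T [-0.137  0.86  -0.077] grip 0.012419783310591936 98.78783941268921
```

View pics/crop3.png

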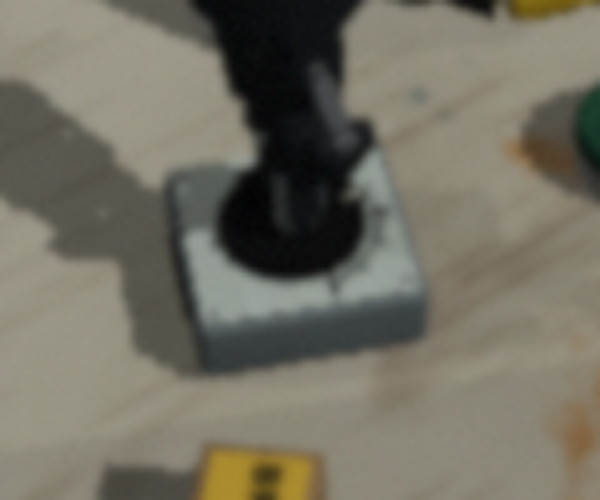

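The scene crop shows the fingers on the bar. The case's front corners are at (205,370) and (425,310), much as before. The wrist torque is low (0.08 N m), so I'll measure the case yaw to check.

```bash
cat >> h.py <<'E'
def case(n="scene",c=None):
    c=c or imaging.read_camera(n); R,t=np.array(c["R"]),np.array(c["t"])
    v,u=np.mgrid[0:400,0:640]; D=c["depth"]
    P=np.stack([(u-c["cx"])/c["fx"]*D,(v-c["cy"])/c["fy"]*D,D],-1); P=(P-t)@R
    m=(abs(P[...,2]-.0395)<.004)&(np.hypot(P[...,0]-.5245,P[...,1]-.0335)<.1)&(D>0)
    q=P[m][:,:2].astype(np.float32)*1000
    r=cv2.minAreaRect(q); print(n,m.sum(),"case c",np.round(r[0],1),"size",np.round(r[1],1),"ang",round(r[2],2))
E
python3 -c "
from h import *
case(); case('top')
case()"
```

```text
scene 812 case c [522.6  33.2] size [103.  103.3] ang 65.02
top 0 case c [0. 0.] size [0. 0.] ang 0.0
scene 809 case c [523.2  34.6] size [104.  103.7] ang 65.38
```

```bash
python3 -m jog '[[255,[0,0,0],[0,0,3]],[255,[0,0,0],[0,0,7]],[255,[0,0,0],[0,0,11]],[255,[0,0,0],[0,0,15]]]'
python3 -c "
from h import *
st();case()"
```

```text
t: 4.8
eef_pos: [0.5249, 0.0337, 0.0645]
ee_rot: [0.001, 0.228, 0.974, 0.0]
force: [-3.4, -1.2, 15.7]
grip_width: 0.0127
grasp_force: 98.7
t 4.8 pos [0.5249 0.0337 0.0645] yawy 63.65 tilt [ 0.001 -0.    -1.   ] q [ 0.064  0.366 -0.293  0.91  -0.     0.524] F [-3.42 -1.23 15.68] T [-0.257  0.796  0.307] grip 0.012730754101798096 98.74031066894531
scene 854 case c [522.8  34. ] size [102.7 103.7] ang 65.5
```

```bash
python3 -m jog '[[255,[0,0,0],[0,0,4]],[255,[0,0,0],[0,0,8]],[255,[0,0,0],[0,0,12]],[255,[0,0,0],[0,0,16]],[255,[0,0,0],[0,0,20]],[255,[0,0,0],[0,0,24]],[255,[0,0,0],[0,0,28]]]'
python3 -c "
from h import *
st();case()"
```

```text
t: 5.55
eef_pos: [0.5247, 0.0336, 0.0645]
ee_rot: [0.001, 0.457, 0.89, 0.0]
force: [-5.0, -0.7, 15.4]
grip_width: 0.0123
grasp_force: 98.8
t 5.55 pos [0.5247 0.0336 0.0645] yawy 35.64 tilt [ 0.001 -0.    -1.   ] q [ 0.064  0.366 -0.293  0.91  -0.     1.013] F [-5.03 -0.71 15.41] T [-0.428  0.956  0.304] grip 0.012337496396850521 98.81396770477295
scene 838 case c [522.2  33.3] size [102.8 103.4] ang 64.83
```

Holding well; 53° turned. Continue.

```bash
python3 -m jog '[[255,[0,0,0],[0,0,4]],[255,[0,0,0],[0,0,8]],[255,[0,0,0],[0,0,12]],[255,[0,0,0],[0,0,16]],[255,[0,0,0],[0,0,20]],[255,[0,0,0],[0,0,24]],[255,[0,0,0],[0,0,28]],[255,[0,0,0],[0,0,32]],[255,[0,0,0],[0,0,36]]]'
python3 -c "
from h import *
st();case()"
```

```text
t: 6.5
eef_pos: [0.5246, 0.0336, 0.0645]
ee_rot: [0.0, 0.709, 0.705, 0.0]
force: [-5.3, -2.3, 16.8]
grip_width: 0.0121
grasp_force: 98.9
t 6.5 pos [0.5246 0.0336 0.0645] yawy -0.35 tilt [ 0.001 -0.    -1.   ] q [ 0.064  0.366 -0.293  0.91  -0.     1.641] F [-5.34 -2.28 16.77] T [-0.475  1.207  0.283] grip 0.012148670348981684 98.93133759498596
scene 831 case c [522.7  33.9] size [103.  103.9] ang 65.81
```

```bash
python3 -m jog '[[255,[0,0,0],[0,0,4]],[255,[0,0,0],[0,0,8]],[255,[0,0,0],[0,0,12]],[255,[0,0,0],[0,0,16]],[255,[0,0,0],[0,0,20]],[255,[0,0,0],[0,0,24]],[255,[0,0,0],[0,0,26]],[255,[0,0,0],[0,0,26]],[255,[0,0,0],[0,0,26]]]'
python3 -c "
from h import *
st();case()
c=imaging.read_camera('top');im=c['color'][150:250,220:340,::-1]
cv2.imwrite('pics/crop4.png',cv2.resize(im,None,fx=5,fy=5,interpolation=cv2.INTER_CUBIC))
c=imaging.read_camera('scene');im=c['color'][130:230,240:360,::-1]
cv2.imwrite('pics/crop5.png',cv2.resize(im,None,fx=6,fy=6,interpolation=cv2.INTER_CUBIC))"
```

```text
t: 7.45
eef_pos: [0.5246, 0.0336, 0.0645]
ee_rot: [0.0, 0.849, 0.528, 0.0]
force: [-5.3, -1.3, 17.8]
grip_width: 0.0123
grasp_force: 99.1
t 7.45 pos [0.5246 0.0336 0.0645] yawy -26.21 tilt [ 0.001 -0.    -1.   ] q [ 0.064  0.366 -0.293  0.91  -0.     2.092] F [-5.27 -1.34 17.83] T [-0.404  1.313 -0.142] grip 0.012303552748202468 99.11017298698425
scene 852 case c [522.8  33.7] size [102.7 103.4] ang 65.6
```

View pics/crop5.png

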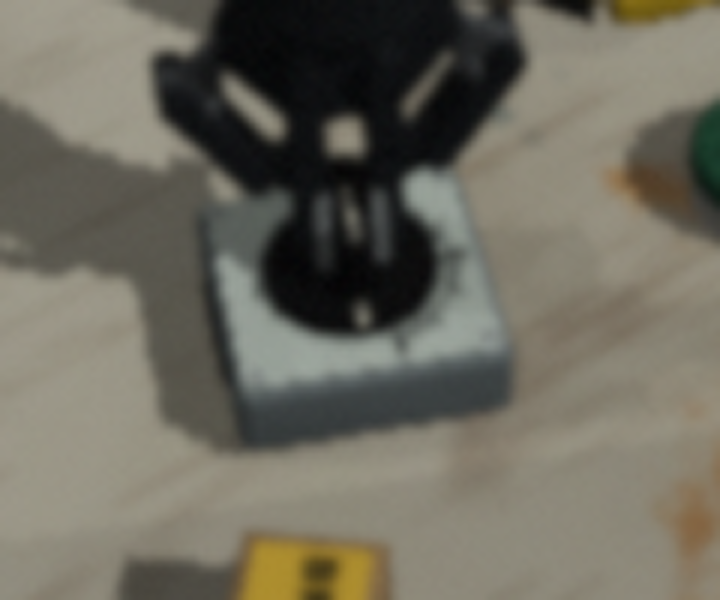

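The crop shows the white pointer at (360,315), clearly beyond the 30 mark at (405,345), with the case unmoved. Turning back about 91°.

```bash
python3 -m jog '[[255,[0,0,0],[0,0,-2]],[255,[0,0,0],[0,0,-6]],[255,[0,0,0],[0,0,-10]],[255,[0,0,0],[0,0,-14]],[255,[0,0,0],[0,0,-18]],[255,[0,0,0],[0,0,-22]],[255,[0,0,0],[0,0,-26]],[255,[0,0,0],[0,0,-30]],[255,[0,0,0],[0,0,-34]]]'
python3 -c "
from h import *
st();case()"
```

```text
t: 8.5
eef_pos: [0.5247, 0.0336, 0.0645]
ee_rot: [0.0, 0.656, 0.754, 0.0]
force: [-4.6, -1.6, 16.6]
grip_width: 0.0128
grasp_force: 99.0
t 8.5 pos [0.5247 0.0336 0.0645] yawy 7.94 tilt [ 0.001 -0.    -1.   ] q [ 0.064  0.366 -0.293  0.91  -0.     1.496] F [-4.61 -1.56 16.6 ] T [-0.393  1.082 -0.338] grip 0.012777140603895185 99.01043772697449
scene 813 case c [522.6  33.4] size [102.9 103.4] ang 65.95
```

```bash
python3 -m jog '[[255,[0,0,0],[0,0,-4]],[255,[0,0,0],[0,0,-8]],[255,[0,0,0],[0,0,-12]],[255,[0,0,0],[0,0,-16]],[255,[0,0,0],[0,0,-20]],[255,[0,0,0],[0,0,-24]],[255,[0,0,0],[0,0,-28]],[255,[0,0,0],[0,0,-32]],[255,[0,0,0],[0,0,-36]]]'
python3 -c "
from h import *
st();case()"
```

```text
t: 9.45
eef_pos: [0.5248, 0.0336, 0.0646]
ee_rot: [0.001, 0.391, 0.92, 0.0]
force: [-4.4, -1.5, 15.6]
grip_width: 0.0125
grasp_force: 98.9
t 9.45 pos [0.5248 0.0336 0.0646] yawy 43.94 tilt [ 0.001 -0.    -1.   ] q [ 0.064  0.366 -0.293  0.91  -0.     0.868] F [-4.4  -1.5  15.62] T [-0.274  0.912 -0.311] grip 0.012523566687622983 98.86947870254517
scene 843 case c [522.6  33.6] size [103.6 103.6] ang 65.7
```

```bash
python3 -m jog '[[255,[0,0,0],[0,0,-4]],[255,[0,0,0],[0,0,-8]],[255,[0,0,0],[0,0,-12]],[255,[0,0,0],[0,0,-16]],[255,[0,0,0],[0,0,-19]],[255,[0,0,0],[0,0,-21.5]],[255,[0,0,0],[0,0,-21.5]],[255,[0,0,0],[0,0,-21.5]],[255,[0,0,-0.0003],[0,0,-21.5]],[255,[0,0,-0.0006],[0,0,-21.5]],[255,[0,0,-0.0006],[0,0,-21.5]]]'
python3 -c "
from h import *
st();case()"
```

```text
t: 10.6
eef_pos: [0.5248, 0.0337, 0.0646]
ee_rot: [0.0, 0.214, 0.977, 0.0]
force: [-0.9, 0.0, 7.4]
grip_width: 0.0126
grasp_force: 97.7
t 10.6 pos [0.5248 0.0337 0.0646] yawy 65.3 tilt [ 0.001 -0.    -1.   ] q [ 0.064  0.367 -0.293  0.911 -0.     0.495] F [-0.89  0.01  7.42] T [-0.235  0.133  0.09 ] grip 0.012647335184158297 97.71449089050293
scene 830 case c [522.7  33.9] size [102.7 103.5] ang 65.34
```

Release gradually, then rise.

```bash
python3 -m jog '[[215,[0,0,0],[0,0,0]],[200,[0,0,0],[0,0,0]],[180,[0,0,0],[0,0,0]],[150,[0,0,0],[0,0,0]],[100,[0,0,0],[0,0,0]],[50,[0,0,0],[0,0,0]],[0,[0,0,0],[0,0,0]],[0,[0,0,0],[0,0,0]]]' 20
python3 -m jog '[[0,[0,0,-0.01],[0,0,0]],[0,[0,0,-0.03],[0,0,0]],[0,[0,0,-0.06],[0,0,0]],[0,[0,0,-0.1],[0,0,0]],[0,[0,0,-0.15],[0,0,0]],[0,[-0.05,0,-0.15],[0,0,0]],[0,[-0.1,0,-0.15],[0,0,0]],[0,[0.05,0,-0.15],[0,0,0]],[0,[0.1,0,-0.15],[0,0,0]],[0,[0.15,0,-0.15],[0,0,0]],[0,[0.2,0,-0.15],[0,0,0]],[0,[0.2,0,-0.15],[0,0,0]]]'
python3 -c "
from h import *
st();case();case('top')
c=imaging.read_camera('scene');im=c['color'][130:230,240:360,::-1]
cv2.imwrite('pics/crop6.png',cv2.resize(im,None,fx=6,fy=6,interpolation=cv2.INTER_CUBIC))
D=c['depth'];v,u=np.mgrid[0:400,0:640]
P=np.stack([(u-c['cx'])/c['fx']*D,(v-c['cy'])/c['fy']*D,D],-1);P=(P-c['t'])@np.array(c['R'])
m=(abs(P[...,2]-.08)<.004)&(np.hypot(P[...,0]-.5245,P[...,1]-.0335)<.04)&(D>0)
print(m.sum(),cv2.minAreaRect(P[m][:,:2].astype(np.float32)*1000))"
```

```text
t: 11.45
eef_pos: [0.5244, 0.0338, 0.0642]
ee_rot: [-0.0, 0.214, 0.977, 0.0]
force: [0.4, 0.1, -0.2]
grip_width: 0.0853
grasp_force: 0.0
t: 12.65
eef_pos: [0.3863, 0.0968, 0.2146]
ee_rot: [0.0, 0.214, 0.977, 0.0]
force: [-0.6, 0.6, 0.1]
grip_width: 0.0854
grasp_force: 0.0
t 12.65 pos [0.3863 0.0968 0.2146] yawy 65.28 tilt [ 0.  0. -1.] q [ 0.245  0.012 -0.333  1.225  0.     0.677] F [-0.61  0.61  0.1 ] T [-0.008  0.003  0.002] grip 0.08539484744506849 0.0
scene 854 case c [522.6  33.6] size [102.7 103.5] ang 65.38
top 1201 case c [524.3  34.2] size [103.8 103.6] ang 65.23
111 ((522.6979370117188, 34.481842041015625), (14.786070823669434, 44.660552978515625), 65.03362274169922)
```

View pics/crop6.png

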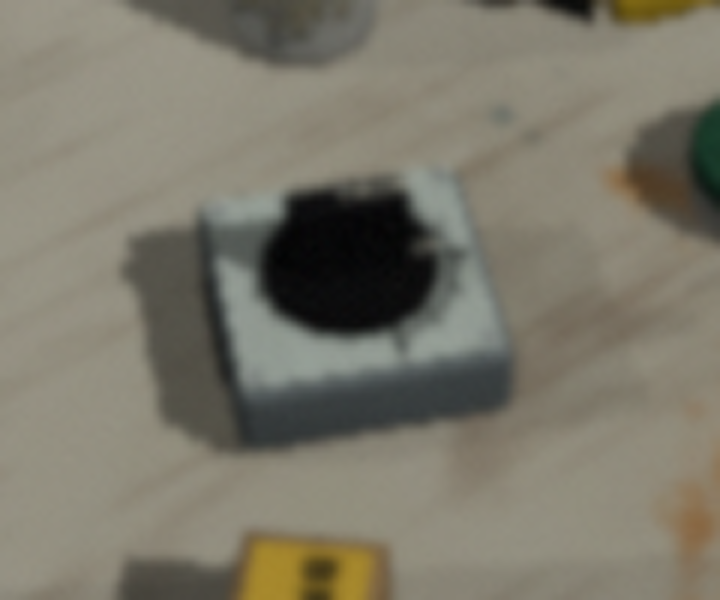

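The crop shows the pointer at (430,245), on the heavy 15 mark at (455,252). The bar is aligned with the case (65.0° against 65.2–65.4°), the timer hasn't moved, and the arm is clear. Handing in.

```bash
python3 -c "
from plant import env
print(env.finish_job())"
```

```text
the job is handed in; nothing more can be done
None
```

I turned the dial to about 33 min, brought it back to the 15 mark and handed the job in; the timer hadn't moved, and the arm stayed clear of the jar and box of screws.

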